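Make up two sample back boxes: extension first, then cover

TASK

Make up the two sample back boxes that are screwed to the plywood blocks: on the round box put the round extension ring and on that the round cover, on the narrow box put the narrow extension frame and on that the narrow cover plate, each with its spigot down inside the part below, sitting flat on its rim all round. Take the four parts from wherever they lie; which box is made up first does not matter. Leave the tape roll, the screw tub, the square junction box and the square blank plate lying where they are.

Things in the scene. Friction and masses are not known exactly. Their poses are not given: they have to be found in the camera images.
- round_mouth (a point): Centre of the open top of the white round back box, at rim height, 42 mm above the table, z up. Box 60 mm outside, 54 mm inside diameter, 30 mm tall; two conduit spouts of 22 mm diameter stick out 15 mm along the point's +x and -x, their tops 4 mm below the rim. It stands on a plywood block 100 x 100 x 12 mm, fixed to the table.
- narrow_mouth (a point): Centre of the open top of the white narrow back box, at rim height, 42 mm above the table; x along its long side, z up. Box outside 84 x 36 mm, inside 78 x 30 mm, 30 mm tall. It stands on a plywood block 110 x 70 x 12 mm, fixed to the table.
- round_ring_mid (a point): Centre, half-way up, of the loose white round extension ring, 28 mm tall, right way up, z up. Upper 22 mm: tube 60 mm outside, 54 mm inside, open top. Lower 6 mm: spigot tapering from 49 to 45 mm diameter, which goes inside the round box until the shoulder above it rests on the box's rim (this point then 8 mm above the mouth). About 45 g.
- round_cover_mid (a point): Centre, half-way up, of the loose white round cover, 11 mm tall, top up, two brass screw heads on top, z up. Upper 6 mm: disc of 66 mm diameter. Lower 5 mm: spigot tapering from 49 to 45 mm, which goes inside the top of the round ring until the disc rests on the ring's rim, overhanging 3 mm (this point then 14.5 mm above the ring's point). About 35 g.
- narrow_frame_mid (a point): Centre, half-way up, of the loose white narrow extension frame, 26 mm tall, right way up; x along its long side, z up. Upper 20 mm: collar 84 x 36 mm outside, 78 x 30 mm inside, open top. Lower 6 mm: spigot tapering from 73 x 25 to 69 x 21 mm, goes inside the narrow box until the shoulder rests on its rim (this point then 7 mm above the mouth). Fits either way round. About 45 g.
- narrow_plate_mid (a point): Centre, half-way up, of the loose white narrow cover plate, 11 mm tall, top up, two brass screw heads on top; x along its long side, z up. Upper 6 mm: plate 90 x 42 mm. Lower 5 mm: spigot tapering from 73 x 25 to 70 x 22 mm, goes inside the frame's top until the plate rests on its rim, overhanging 3 mm (this point then 13.5 mm above the frame's point). Fits either way round. About 40 g.
- tape_roll: Bystander: loose black roll of tape lying flat, 68 mm diameter with a 39 mm hole, 19 mm tall; origin at the centre of its underside, z up.
- screw_tub: Bystander: loose closed round tub, 60 mm diameter, 55 mm tall, standing; origin at the centre of its underside, z up.
- square_box: Bystander: loose white closed square junction box, 73 x 73 mm, 37 mm tall; origin at the centre of its underside, z up.
- blank_plate: Bystander: loose white square blank plate lying flat, 86 x 86 mm, 9 mm thick; origin at the centre of its underside, z up.

How it is judged:
By the outcome, as a careful person would: the job done as asked, in the order asked, and still so for the second after the job is handed in, with the robot touching nothing.
It also fails if it takes over 128 s, if anything falls off the work surface, if the arm or the gripper's body presses on something with over 40 N, if the wrist force passes 120 N, or if a joint passes its speed limit or range.

ROBOT

A 7-joint arm with a two-finger parallel gripper is mounted at the origin on the work surface. World frame = base frame: x ahead of the robot, y to its left, z up, the work surface at z = 0. Lengths are in m, angles in rad, forces in N, time in s.
With the tool pointing down it reaches from about 0.4 to 0.85 m from the base axis. Payload 10.4 kg.
Tool frame: the origin (TCP) lies midway between the tips of the shut fingers; the grasp point (between the pads) lies 19 mm behind it; z points along the fingers, y is the direction in which the jaws open and shut (so a half turn about z gives the same grasp; the last joint's range is limited). The gripper opens to 85 mm and grips with 20 to 120 N. Pads are 22 mm wide; open, the fingers measure 114 mm over their backs; the gripper's body (76 mm by 85 mm) begins 54 mm behind the grasp point. The pads swing forward as they close: fully open they stand 13 mm farther back than shut.
Start: joints at [-1.224, 0.332, -0.065, 1.46, 0.022, 1.35, -0.088], TCP at [0.226, 0.583, 0.231] pointing down, gripper open.
Joint ranges: [-2.6, 2.6], [-0.5, 2.12], [-1.47, 1.34], [0.16, 2.42], [-1.27, 4.41], [0.06, 2.06], [-2.6, 2.6]. Speed limits (rad/s): [2.22, 2.22, 2.79, 2.79, 3.14, 3.14, 3.14].

INTERFACE

Orientations are given as a unit quaternion [x, y, z, w].
In Python, from workcell import manip, viewer gives the robot as it stands.
- The arm moves only by the tool move_arm, never from a script. Its argument "deltas" is a list of rows, each a list of 7 numbers: the shift along the tool's x, y, z in m, then the turn, a rotation vector about the tool's x, y, z in degrees, then the opening, from -1 (shut) to 1 (fully open). In form: [[dx, dy, dz, wx, wy, wz, gripper], ...]. A call has 1 to 10 rows; each row shifts and turns the commanded pose from where the row before left it, along the tool's axes as they then stand; what a row does not reach is not made up. A row lasts 1/8 s, in which the tool goes at most 62.5 mm and 10.7 degrees, less where a joint would pass 70% of its speed; a pose out of reach is approached as far as the arm can. A call with a gripper value outside its range is refused whole. The fingers move at their own pace and stop on an object; "force" is the grip in N (left out, the last holds). Time passes only in rows, so rows that do not move let the fingers close. It gives the time, the measured TCP pose, the force and the opening at its end, in the units of the state.
- manip.get_obs(): the state, without advancing time (a new reading comes with each control period).
- viewer.camera(name): name is "scene" or "top" or "wrist"; returns (picture, depth): 400x640x3 uint8, red, green, blue; 400x640 float32, m along the optical axis (not along the pixel's ray), 0 where there is no reading.
- viewer.calibration(name): a dict with "fx", "fy", "cx", "cy" (pixels), "R" (3x3) and "t" (3): a world point X has camera coordinates R X + t; the wrist camera has in their place "T_tool_cam" (4x4, takes a point from camera to tool coordinates, whose origin is the TCP and whose axes are the flange's). Camera axes: x right, y down, z forward; pixel columns grow to the right and rows downward; lengths in m; the calibration is good to about 2 mm. A picture is of the moment at which its call begins: read the wrist's pose just before it. calibration takes no time and is no camera call.
- manip.hand_in(): hands the job in, once; it reports no verdict.
The state is a dict: "clock": time; "joint_pos": joint angles; "joint_velocities": joint speeds; "tau": joint torques, N m; "position": TCP position; "ee_rot": TCP orientation; "ft_force": force on the tool from outside, world axes, zero at the start; "torque": the same for the moment, N m; "grip_width": opening from 0.0 (shut) to 1.0 (fully open).
Only numpy, scipy, OpenCV 4.12 (cv2) and the standard library are available. Lean on these libraries where they do the work, as an engineer would, in place of code of your own. Each camera call takes 0.05 s, during which the arm holds its last target.

## Working session

There is one attempt and no reset: what is moved stays moved. The work goes in short steps, Python scripts to look and compute and a tool call to move; the robot and the scene stay as the last step left them, time stands still between calls to the robot, and variables do not carry over. Pictures are saved under pics/ and viewed, and the job is handed in when it is done.

Besides the shell and the picture viewer there is one more tool, called as name([rows], argument=value, ...), one row to a line, values as JSON. move_arm: Moves the arm, as the interface text tells. Its arguments: {"type":"object","properties":{"deltas":{"type":"array"},"force":{"type":"number"}},"required":["deltas"]}

```bash
ls; mkdir -p pics; python3 - <<'E'
from workcell import manip, viewer
import cv2,numpy as np
o=manip.get_obs();print({k:np.round(v,3) for k,v in o.items()})
for n in ["scene","top"]:
    p,d=viewer.camera(n);cv2.imwrite(f"pics/{n}0.png",p[:,:,::-1]);np.savez(f"{n}0.npz",p=p,d=d)
for n in ["scene","top","wrist"]:print(n,viewer.calibration(n))
E
```

```text
pics
{'clock': np.float64(0.0), 'joint_pos': array([-1.224,  0.333, -0.065,  1.461,  0.022,  1.35 , -0.088]), 'joint_velocities': array([ 0.   , -0.001, -0.002,  0.001,  0.002, -0.002, -0.   ]), 'tau': array([ 1.0000e-03, -6.2544e+01,  5.0000e-02, -3.9160e+01,  1.6000e-02,
        1.0000e-02, -0.0000e+00]), 'position': array([0.226, 0.582, 0.231]), 'ee_rot': array([ 0.184,  0.983, -0.001, -0.   ]), 'ft_force': array([0.13 , 0.608, 0.16 ]), 'torque': array([ 0.049,  0.049, -0.009]), 'grip_width': np.float64(0.999)}
scene {'fx': 391.0450690337231, 'fy': 391.0450690337231, 'cx': 324.8543282637545, 'cy': 196.65391001682204, 'R': array([[ 0.72969217,  0.68368363,  0.01122637],
       [ 0.41817555, -0.43320645, -0.79841179],
       [-0.54099773,  0.58728942, -0.60200713]]), 't': array([-0.38207937, -0.1659533 ,  1.08583438])}
top {'fx': 480.26096735233097, 'fy': 480.26096735233097, 'cx': 319.39653843537894, 'cy': 192.96976960814268, 'R': array([[-0.00419191, -0.99968981, -0.02455034],
       [-0.99010257,  0.00759326, -0.14014011],
       [ 0.14028306,  0.0237199 , -0.98982727]]), 't': array([0.0168435 , 0.55838366, 0.95693599])}
wrist {'fx': 354.35351768486976, 'fy': 354.35351768486976, 'cx': 316.7209887356101, 'cy': 202.14839698517903, 'T_tool_cam': array([[-7.02900518e-04, -9.47105333e-01, -3.20922100e-01,
         8.31332393e-02],
       [ 9.99999747e-01, -6.30643733e-04, -3.29096367e-04,
         8.25313293e-04],
       [ 1.09301413e-04, -3.20922250e-01,  9.47105537e-01,
        -1.42640602e-01],
       [ 0.00000000e+00,  0.00000000e+00,  0.00000000e+00,
         1.00000000e+00]])}
```

View pics/top0.png

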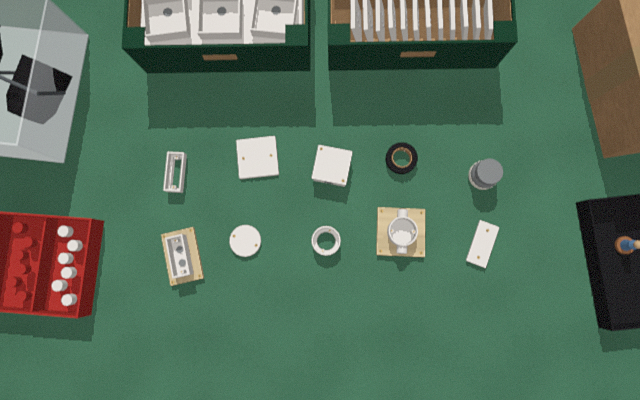

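View pics/scene0.png

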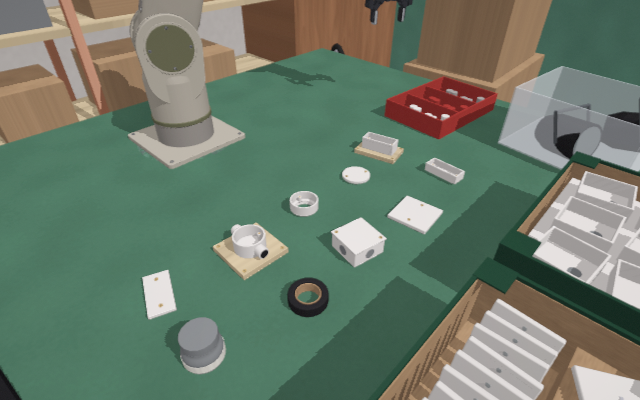

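The top view shows the narrow frame at (175,172), narrow box (182,257), round cover (245,241), ring (326,240), round box (402,232) and narrow plate (482,244). Next I'll measure them with depth.

```bash
cat > h.py <<'E'
import numpy as np,cv2
from workcell import manip,viewer
def cloud(d,c,T=None):
    v,u=np.indices(d.shape); X=np.stack([(u-c['cx'])/c['fx']*d,(v-c['cy'])/c['fy']*d,d],-1)
    if T is None: return (X-c['t'])@c['R']
    return X@T[:3,:3].T+T[:3,3]
def proj(X,c):
    Y=c['R']@np.array(X)+c['t'];return c['fx']*Y[0]/Y[2]+c['cx'],c['fy']*Y[1]/Y[2]+c['cy']
E
python3 - <<'E'
from h import *
f=np.load("top0.npz");p=f['p'];d=f['d'];c=viewer.calibration('top')
W=cloud(d,c)
table=(p[:,:,1].astype(int)-p[:,:,0]>25)
z=W[...,2]
print("table z",np.median(z[300:380,200:560]),z[300:380,200:560].std())
rois=dict(frame=(155,145,197,202),nbox=(155,222,210,290),cover=(222,218,268,262),ring=(305,220,348,262),rbox=(370,200,432,264),plate=(460,215,504,275),tape=(380,138,424,180),tub=(463,150,510,195),sq=(306,140,358,192),blank=(230,130,285,185))
for n,(a,b,e,g) in rois.items():
    ww=W[b:g,a:e].reshape(-1,3);pp=p[b:g,a:e].reshape(-1,3).astype(int)
    print(n,'z pcts',np.round(np.percentile(ww[:,2],[5,50,80,90,95,99]),4),end=' ')
    hi=np.percentile(ww[:,2],98); m=(ww[:,2]>hi-0.006)&(pp.min(1)>110 if n not in('tape','tub') else True)
    q=ww[m,:2]; r=cv2.minAreaRect((q*1000).astype(np.float32)); print(m.sum(),'mean',q.mean(0).round(4),'rect',np.round(r[0],1),np.round(r[1],1),round(r[2],1))
for i,(x0,y0,x1,y1) in enumerate([(140,130,360,300),(300,130,520,300)]):
    cv2.imwrite(f"pics/crop{i}.png",cv2.resize(p[y0:y1,x0:x1,::-1],None,fx=3.6,fy=3.5,interpolation=cv2.INTER_CUBIC)[:600])
E
```

```text
table z 0.0003298193943020921 0.06635921776159706
frame z pcts [-0.0027  0.001   0.0091  0.0208  0.0256  0.0289] 221 mean [0.6083 0.3189] rect [508.6 185.1] [421.   86.7] 53.6
nbox z pcts [-0.0024  0.0034  0.0156  0.0297  0.0397  0.0441] 239 mean [0.4317 0.3028] rect [445.6 161.6] [ 86.6 336.6] 5.5
cover z pcts [-0.0024  0.0019  0.0111  0.0125  0.0134  0.015 ] 704 mean [0.4636 0.1712] rect [458.1  96. ] [217.3  63.9] 86.0
ring z pcts [-0.0025  0.0009  0.006   0.0127  0.0274  0.0307] 126 mean [0.4611 0.0009] rect [460.1   2. ] [58.3 63.5] 63.7
rbox z pcts [-0.0019  0.011   0.0155  0.026   0.0378  0.0443] 228 mean [ 0.4763 -0.1485] rect [ 444.4 -107. ] [ 72.7 186.9] 36.1
plate z pcts [-0.0022  0.0018  0.0112  0.0125  0.0134  0.0153] 835 mean [ 0.4542 -0.3233] rect [ 460.  -185.3] [347.1  95.5] 87.9
tape z pcts [-0.0023  0.0016  0.0182  0.02    0.0211  0.0233] 493 mean [ 0.6342 -0.1594] rect [551.8 -84.3] [ 66.5 297.5] 48.3
tub z pcts [-0.0021  0.0022  0.054   0.0559  0.057   0.0592] 529 mean [ 0.5965 -0.3274] rect [ 526.8 -178.6] [ 51.7 397.1] 25.3
sq z pcts [-0.0023  0.0031  0.0375  0.0387  0.0395  0.0413] 1133 mean [ 0.6191 -0.0125] rect [541.1   3.1] [ 73.4 235. ] 78.8
blank z pcts [-0.0022  0.0056  0.0097  0.011   0.0118  0.0139] 1394 mean [0.6428 0.1484] rect [544.7 104.7] [324.4 104.8] 24.4
```

View pics/crop0.png

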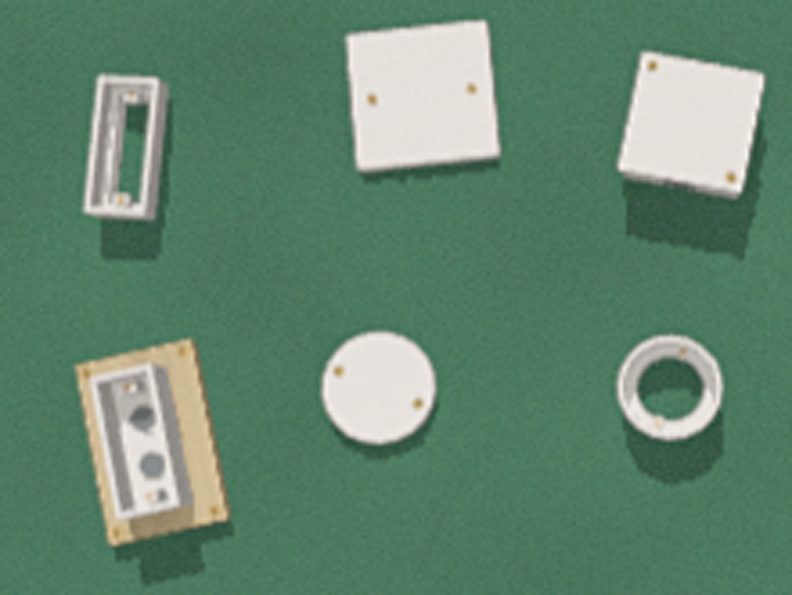

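View pics/crop1.png

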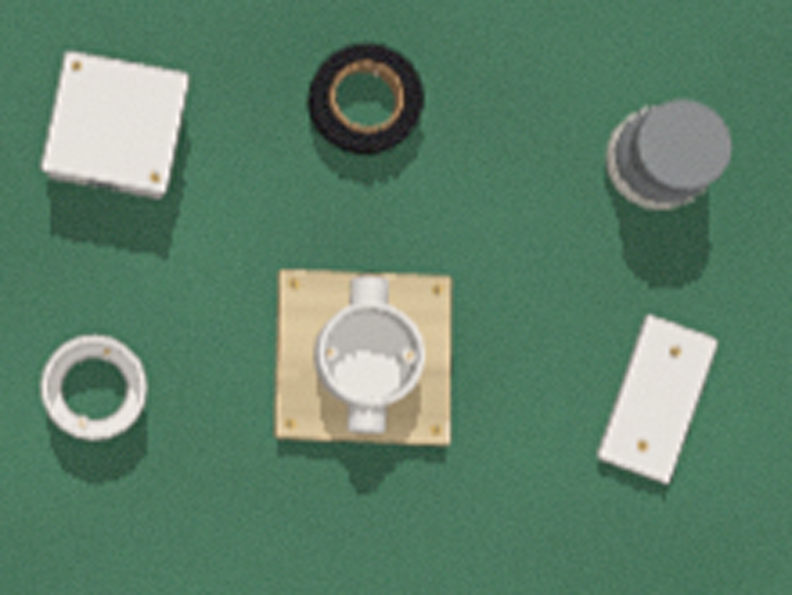

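```bash
cat >> h.py <<'E'
from scipy.optimize import least_squares
def circ(q):
    s=least_squares(lambda a:np.hypot(q[:,0]-a[0],q[:,1]-a[1])-a[2],[*q.mean(0),.03],loss='soft_l1',f_scale=.002);return s.x
E
python3 - <<'E'
from h import *
f=np.load("top0.npz");p=f['p'];d=f['d'];c=viewer.calibration('top')
W=cloud(d,c)
rois=dict(frame=(155,145,197,202,.026),nbox=(160,225,210,290,.042),cover=(222,218,268,262,.011),ring=(305,220,348,262,.028),rbox=(380,205,425,262,.042),plate=(460,215,504,275,.011),tape=(380,138,424,180,.019),sq=(306,140,358,192,.037),blank=(230,130,285,185,.009))
for n,(a,b,e,g,h) in rois.items():
    ww=W[b:g,a:e].reshape(-1,3);dd=d[b:g,a:e].ravel();pp=p[b:g,a:e].reshape(-1,3).astype(int)
    m=(dd>0)&(abs(ww[:,2]-h)<.005)&((pp.min(1)>120)|(n=='tape'))
    q=ww[m]; 
    # keep biggest cluster
    med=np.median(q[:,:2],0); q=q[np.hypot(*(q[:,:2]-med).T)<.07]
    r=cv2.minAreaRect((q[:,:2]*1000).astype(np.float32)); print(n,len(q),'z',q[:,2].mean().round(4),'mean',q[:,:2].mean(0).round(4),'rect',np.round(r[0],1),np.round(r[1],1),round(r[2],1))
    if n in('ring','rbox'):print(circ(q[:,:2]))
E
```

```text
frame 221 z 0.0254 mean [0.6114 0.3248] rect [611.  324.8] [38.  83.8] 85.7
nbox 235 z 0.0413 mean [0.432  0.3055] rect [432. 306.] [84.4 38.2] 13.6
cover 746 z 0.0112 mean [0.4635 0.1721] rect [463.5 172.3] [63.5 65. ] 1.0
ring 123 z 0.0282 mean [0.4625 0.0015] rect [462.4   1.1] [57.1 58.6] 45.0
[0.46223441 0.00110354 0.02824615]
rbox 202 z 0.0408 mean [ 0.4795 -0.1571] rect [ 480. -157.] [75.5 59.8] 30.0
[ 0.47999103 -0.15612213  0.02931515]
plate 885 z 0.0115 mean [ 0.4544 -0.3251] rect [ 454.5 -325.9] [43.2 90. ] 68.8
tape 525 z 0.0191 mean [ 0.6379 -0.1616] rect [ 637.4 -161.3] [65.6 66.6] 1.6
sq 1174 z 0.0373 mean [ 0.6198 -0.0126] rect [620.2 -12.5] [72.7 73.3] 78.2
blank 1514 z 0.0092 mean [0.6437 0.1493] rect [644.4 149.7] [86.6 87.6] 4.8
```

```bash
cat >> h.py <<'E'
from scipy.spatial.transform import Rotation as Ro
def plan(pos,yaw):
    """shift in present tool axes (do first), then turn about tool z so tool y is at yaw (deg, mod 180)"""
    o=manip.get_obs();R=Ro.from_quat(o['ee_rot']).as_matrix();p=o['position']
    dt=R.T@(np.array(pos)-p)
    cur=np.degrees(np.arctan2(R[1,1],R[0,1]));dy=(yaw-cur+90)%180-90
    print('t',o['clock'].round(2),'pos',p.round(4),'yaw',cur.round(2),'grip',o['grip_width'].round(3),'F',o['ft_force'].round(1),'j7',o['joint_pos'][[0,6]].round(2),'tilt',np.degrees(R[:2,2]).round(2))
    print('dist mm',(dt*1000).round(1),'turn wz deg',(-dy).round(1))
def wrist(name):
    o=manip.get_obs();p,d=viewer.camera('wrist');c=viewer.calibration('wrist')
    T=np.eye(4);T[:3,:3]=Ro.from_quat(o['ee_rot']).as_matrix();T[:3,3]=o['position'];T=T@c['T_tool_cam']
    cv2.imwrite(f'pics/{name}.png',p[:,:,::-1]);np.savez(name+'.npz',p=p,d=d,T=T)
    return p,d,cloud(d,c,T)
def top_rect(W,p,d,h,xy,rad=.06,tol=.004,thr=120):
    m=(d>0)&(abs(W[...,2]-h)<tol)&(p.min(-1)>thr)&(np.hypot(W[...,0]-xy[0],W[...,1]-xy[1])<rad)
    q=W[m];r=cv2.minAreaRect((q[:,:2]*1000).astype(np.float32))
    print(len(q),'z',q[:,2].mean().round(4),'mean',q[:,:2].mean(0).round(4),'rect',np.round(r[0],1),np.round(r[1],1),round(r[2],1));return q
E
python3 -c "
from h import *
plan([.611,.325,.16],85.7)"
```

```text
Traceback (most recent call last):
  File "h.py", line 18, in plan
    print('t',o['clock'].round(2),'pos',p.round(4),'yaw',cur.round(2),'grip',o['grip_width'].round(3),'F',o['ft_force'].round(1),'j7',o['joint_pos'][[0,6]].round(2),'tilt',np.degrees(R[:2,2]).round(2))
              ^^^^^^^^^^^^^^^^
AttributeError: 'float' object has no attribute 'round'
```

```bash
sed -i "s/o\['clock'\].round(2)/round(float(o['clock']),2)/; s/o\['grip_width'\].round(3)/round(float(o['grip_width']),3)/" h.py
python3 -c "
from h import *
plan([.611,.325,.16],85.7)"
```

```text
t 0.1 pos [0.2258 0.5824 0.2306] yaw 68.81 grip 1.001 F [-0.3 -0.2  0.6] j7 [-1.22 -0.09] tilt [-0.02 -0.07]
dist mm [-452.2 -100.7   70.7] turn wz deg -16.9
```

move_arm([
  [-0.045,-0.01,0,0,0,0,1],
  [-0.045,-0.01,0,0,0,0,1],
  [-0.045,-0.01,0,0,0,0,1],
  [-0.045,-0.01,0,0,0,0,1],
  [-0.045,-0.01,0,0,0,0,1],
  [-0.045,-0.01,0.01,0,0,0,1],
  [-0.045,-0.01,0.01,0,0,0,1],
  [-0.045,-0.01,0.01,0,0,0,1],
  [-0.045,-0.01,0.02,0,0,0,1],
  [-0.045,-0.01,0.02,0,0,0,1],
])

```text
clock: 1.35
position: [0.6103, 0.326, 0.1604]
ee_rot: [0.184, 0.983, -0.0, -0.0]
ft_force: [0.4, 0.7, -0.9]
grip_width: 0.996
```

move_arm([
  [0,0,0,0,0,-8.5,1],
  [0,0,0,0,0,-8.4,1],
  [0,0,0,0,0,0,1],
  [0,0,0,0,0,0,1],
])

```text
clock: 1.85
position: [0.6092, 0.3269, 0.1611]
ee_rot: [0.039, 0.999, -0.0, -0.0]
ft_force: [0.3, 1.0, -0.3]
grip_width: 0.999
```

```bash
python3 -c "
from h import *
p,d,W=wrist('w1')
q=top_rect(W,p,d,.026,[.611,.325])
plan([.611,.325,.002],85.7)"
```

```text
1097 z 0.0258 mean [0.6079 0.3265] rect [609.7 327. ] [36.1 84.3] 86.4
t 1.9 pos [0.6092 0.327  0.1612] yaw 85.57 grip 1.003 F [-0.7  0.1 -0.2] j7 [-0.62  0.97] tilt [-0.01 -0.  ]
dist mm [ -2.   -1.8 159.2] turn wz deg -0.1
```

View pics/w1.png

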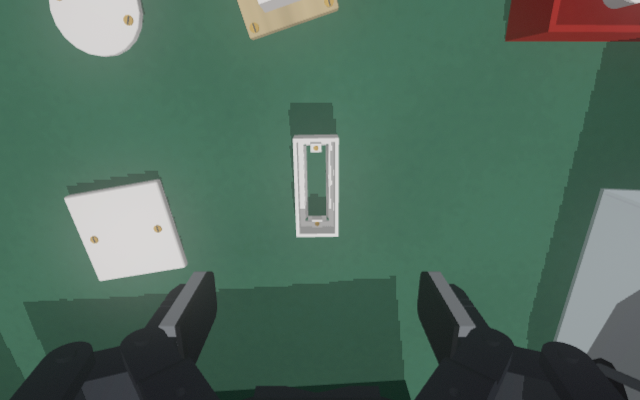

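move_arm([
  [0,0,0.03,0,0,-0.8,1],
  [0,0,0.04,0,0,0,1],
  [0,0,0.04,0,0,0,1],
  [0,0,0.03,0,0,0,1],
  [0,0,0.01,0,0,0,1],
  [0,0,0.008,0,0,0,1],
  [0,0,0,0,0,0,1],
])

```text
clock: 2.78
position: [0.6096, 0.3271, 0.0039]
ee_rot: [0.031, 1.0, 0.0, 0.0]
ft_force: [-0.4, 0.0, 0.9]
grip_width: 1.002
```

move_arm([
  [0,0,0,0,0,0,-0.3],
  [0,0,0,0,0,0,-0.8],
  [0,0,0,0,0,0,-0.8],
  [0,0,0,0,0,0,-0.8],
  [0,0,0,0,0,0,-0.8],
  [0,0,0,0,0,0,-0.8],
], force=25)

```text
clock: 3.52
position: [0.6096, 0.3271, 0.0039]
ee_rot: [0.03, 1.0, 0.0, 0.0]
ft_force: [-0.7, -0.3, 5.5]
grip_width: 0.415
```

```bash
python3 -c "
from h import *
plan([.61,.327,.12],86.4)
p,d,W=wrist('w2')"
```

```text
t 3.52 pos [0.6096 0.3271 0.0039] yaw 86.51 grip 0.415 F [-0.7 -0.3  5.5] j7 [-0.61  0.99] tilt [0.03 0.03]
dist mm [  -0.5   -0.  -116.1] turn wz deg 0.1
```

View pics/w2.png

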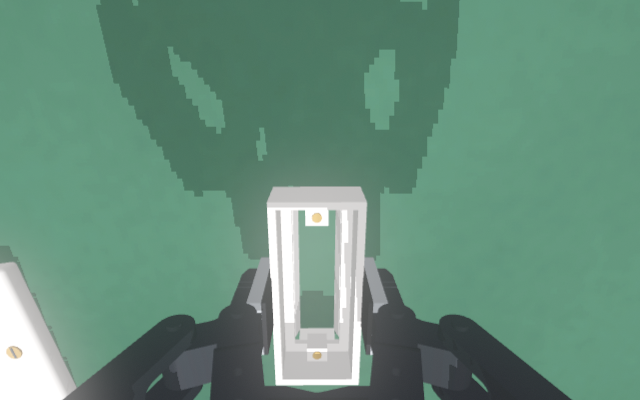

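move_arm([
  [0,0,-0.01,0,0,0,-0.8],
  [0,0,-0.03,0,0,0,-0.8],
  [0,0,-0.04,0,0,0,-0.8],
  [0,0,-0.04,0,0,0,-0.8],
  [0.03,0,-0.03,0,0,-8.5,-0.8],
  [0.03,0,0,0,0,-8.5,-0.8],
  [0,0,0,0,0,0,-0.8],
  [0,0,0,0,0,0,-0.8],
])

```text
clock: 4.58
position: [0.55, 0.3258, 0.1535]
ee_rot: [-0.117, 0.993, -0.0, 0.0]
ft_force: [-0.6, -0.3, -0.3]
grip_width: 0.415
```

```bash
python3 -c "
from h import *
p,d,W=wrist('w3')
q=top_rect(W,p,d,.042,[.432,.306])
plan([.432,.306,.1],103.6)"
```

```text
1110 z 0.042 mean [0.4492 0.3124] rect [444.9 311.4] [54.1 35.9] 12.9
t 4.62 pos [0.5502 0.3256 0.1533] yaw 103.39 grip 0.417 F [-0.7  0.1  0.6] j7 [-0.63  1.21] tilt [ 0.01 -0.02]
dist mm [119.5   8.3  53.2] turn wz deg -0.2
```

View pics/w3.png

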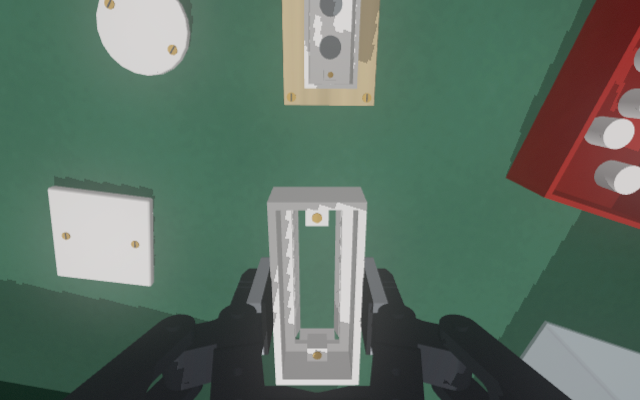

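move_arm([
  [0.02,0,-0.03,0,0,0,-0.8],
  [0.015,0.008,-0.03,0,0,0,-0.8],
  [0,0,0,0,0,0,-0.8],
  [0,0,0,0,0,0,-0.8],
])

```text
clock: 5.12
position: [0.5141, 0.3252, 0.2125]
ee_rot: [-0.117, 0.993, -0.0, -0.0]
ft_force: [-0.3, -0.6, -0.9]
grip_width: 0.411
```

```bash
python3 -c "
from h import *
p,d,W=wrist('w4')
q=top_rect(W,p,d,.042,[.432,.306])
plan([.432,.306,.1],103.6)
o=manip.get_obs();R=Ro.from_quat(o['ee_rot']).as_matrix()
# held frame rim in tool frame
L=(W-o['position'])@R
m=(d>0)&(p.min(-1)>100)&(abs(L[...,0])<.06)&(abs(L[...,1])<.03)&(abs(L[...,2])<.05)
z=L[m][:,2];print('toolz pct',np.percentile(z,[1,5,20,50,80]).round(4))
h=np.percentile(z,5);k=L[m&(L[...,2]<h+.004)];print(cv2.minAreaRect((k[:,:2]*1000).astype(np.float32)))
"
```

```text
1137 z 0.042 mean [0.4279 0.3073] rect [430.3 307.9] [83.6 36. ] 13.0
t 5.17 pos [0.514 0.325 0.212] yaw 103.44 grip 0.414 F [-1.5 -0.9 -0.5] j7 [-0.65  1.17] tilt [-0.07 -0.07]
dist mm [ 84.    0.7 112.2] turn wz deg -0.2
toolz pct [-0.0385 -0.0242 -0.0224 -0.0143 -0.0053]
((-0.8925399780273438, 0.9627037048339844), (85.89360046386719, 48.7078742980957), 0.021632114425301552)
```

View pics/w4.png

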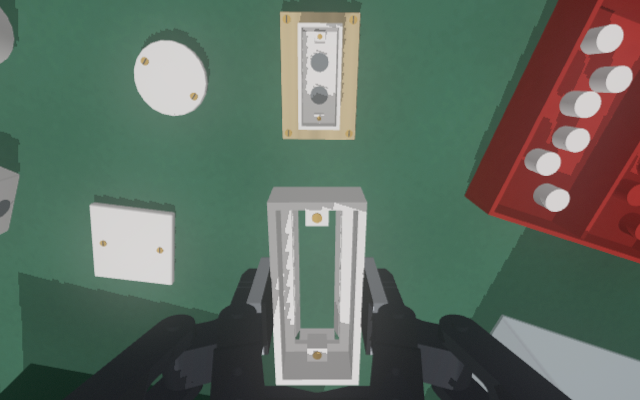

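```bash
python3 -c "
from h import *
o=manip.get_obs();R=Ro.from_quat(o['ee_rot']).as_matrix()
plan([.4303,.3079,.042+.0035],103.0)
"
```

```text
t 5.17 pos [0.514 0.325 0.212] yaw 103.44 grip 0.414 F [-1.5 -0.9 -0.5] j7 [-0.65  1.17] tilt [-0.07 -0.07]
dist mm [ 85.1   3.  166.7] turn wz deg 0.4
```

move_arm([
  [0.03,0.001,0,0,0,0,-0.8],
  [0.03,0.001,0,0,0,0,-0.8],
  [0.026,0,0.02,0,0,0.4,-0.8],
  [0,0,0.04,0,0,0,-0.8],
  [0,0,0.04,0,0,0,-0.8],
  [0,0,0.03,0,0,0,-0.8],
  [0,0,0.02,0,0,0,-0.8],
  [0,0,0,0,0,0,-0.8],
  [0,0,0,0,0,0,-0.8],
])

```text
clock: 6.3
position: [0.43, 0.3075, 0.0637]
ee_rot: [-0.114, 0.993, 0.0, 0.0]
ft_force: [0.7, -0.6, 0.1]
grip_width: 0.415
```

```bash
python3 -c "
from h import *
wrist('w5');plan([.4303,.3079,.0397],103.0)"
```

```text
t 6.35 pos [0.4301 0.3078 0.064 ] yaw 103.09 grip 0.415 F [-0.1  0.  -0.3] j7 [-0.69  1.09] tilt [0.05 0.04]
dist mm [-0.2  0.  24.3] turn wz deg 0.1
```

View pics/w5.png

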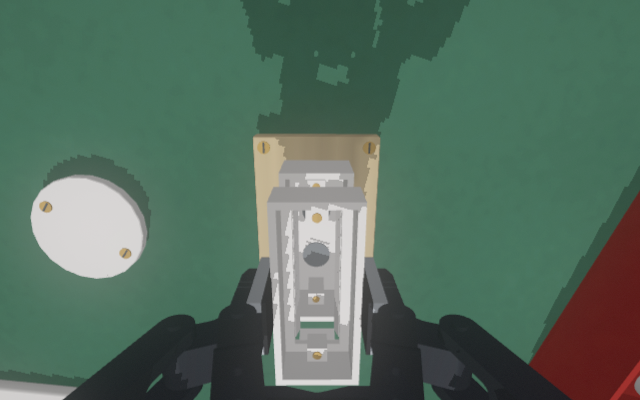

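move_arm([
  [0.001,-0.0005,0.01,0,0,0,-0.8],
  [0,0,0.006,0,0,0,-0.8],
  [0,0,0.004,0,0,0,-0.8],
  [0,0,0.003,0,0,0,-0.8],
  [0,0,0.001,0,0,0,-0.8],
  [0,0,0,0,0,0,-0.8],
])

```text
clock: 7.1
position: [0.4286, 0.3068, 0.0399]
ee_rot: [-0.114, 0.993, 0.0, -0.0]
ft_force: [-3.1, -3.0, 7.7]
grip_width: 0.419
```

move_arm([
  [0,0,0.001,0,0,0,-0.8],
  [0,0,0,0,0,0,-0.8],
  [0,0,0,0,0,0,0],
  [0,0,0,0,0,0,0.5],
  [0,0,0,0,0,0,0.8],
  [0,0,0,0,0,0,1],
])

```text
clock: 7.85
position: [0.4286, 0.3068, 0.0382]
ee_rot: [-0.114, 0.993, -0.0, -0.0]
ft_force: [-0.1, -0.1, -0.4]
grip_width: 0.994
```

move_arm([
  [0,0,-0.01,0,0,0,1],
  [0,0,-0.03,0,0,0,1],
  [0,0,-0.04,0,0,0,1],
  [0,0,-0.04,0,0,0,1],
  [-0.03,0,-0.04,0,0,0,1],
  [-0.03,0,0,0,0,0,1],
  [0,0,0,0,0,0,1],
  [0,0,0,0,0,0,1],
])

```text
clock: 8.85
position: [0.4864, 0.3204, 0.1983]
ee_rot: [-0.114, 0.993, -0.0, -0.0]
ft_force: [0.6, -0.4, -0.1]
grip_width: 1.001
```

```bash
python3 -c "
from h import *
p,d,W=wrist('w6')
q=top_rect(W,p,d,.062,[.4303,.3079])
A=np.c_[q[:,:2]-q[:,:2].mean(0),np.ones(len(q))];print('plane slope deg',np.degrees(np.linalg.lstsq(A,q[:,2],rcond=None)[0][:2]))
plan([.455,-.3255,.16],68.8)"
```

```text
1330 z 0.0619 mean [0.4269 0.3069] rect [429.1 307.6] [84.1 36. ] 13.1
plane slope deg [-0.17788132 -0.08957125]
t 8.9 pos [0.4863 0.3204 0.1983] yaw 103.14 grip 1.003 F [ 0.1  0.8 -0.2] j7 [-0.67  1.14] tilt [-0.04 -0.01]
dist mm [ 177.2 -621.9   38.4] turn wz deg 34.3
```

View pics/w6.png

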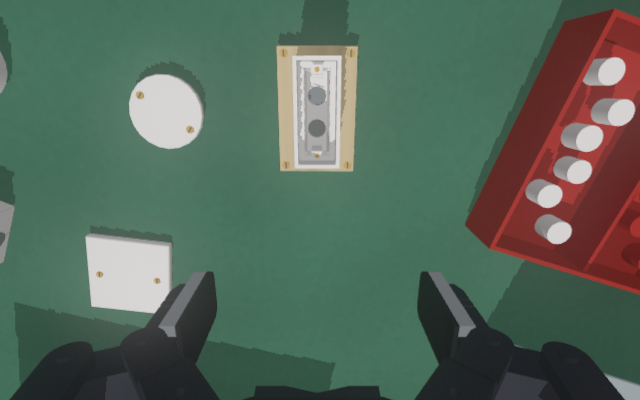

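move_arm([
  [0.012,-0.042,0,0,0,0,1],
  [0.015,-0.052,0,0,0,0,1],
  [0.015,-0.052,0,0,0,0,1],
  [0.015,-0.052,0,0,0,0,1],
  [0.015,-0.052,0,0,0,0,1],
  [0.015,-0.052,0,0,0,0,1],
  [0.015,-0.052,0,0,0,0,1],
  [0.015,-0.052,0,0,0,0,1],
  [0.015,-0.052,0,0,0,0,1],
  [0.015,-0.052,0,0,0,0,1],
])

```text
clock: 10.15
position: [0.4589, -0.2106, 0.1985]
ee_rot: [-0.115, 0.993, 0.0, 0.0]
ft_force: [1.1, 0.6, -0.2]
grip_width: 1.002
```

move_arm([
  [0.015,-0.052,0,0,0,0,1],
  [0.012,-0.042,0.01,0,0,0,1],
  [0.003,-0.018,0.01,0,0,8.6,1],
  [0,0,0.01,0,0,8.6,1],
  [0,0,0.008,0,0,8.6,1],
  [0,0,0,0,0,8.5,1],
  [0,0,0,0,0,0,1],
  [0,0,0,0,0,0,1],
])

```text
clock: 11.15
position: [0.4558, -0.3251, 0.1604]
ee_rot: [0.182, 0.983, 0.0, 0.0]
ft_force: [-0.2, -0.1, -0.4]
grip_width: 1.002
```

```bash
python3 -c "
from h import *
p,d,W=wrist('w7')
q=top_rect(W,p,d,.011,[.455,-.3255])
plan([.455,-.3255,.001],68.8)"
```

```text
5033 z 0.0111 mean [ 0.4502 -0.3232] rect [ 452.5 -324.1] [42.1 90.3] 68.6
t 11.2 pos [ 0.4558 -0.3252  0.1604] yaw 68.98 grip 1.001 F [ 0.  -0.   0.3] j7 [-0.    1.89] tilt [0.02 0.02]
dist mm [  0.7  -0.6 159.4] turn wz deg 0.2
```

View pics/w7.png

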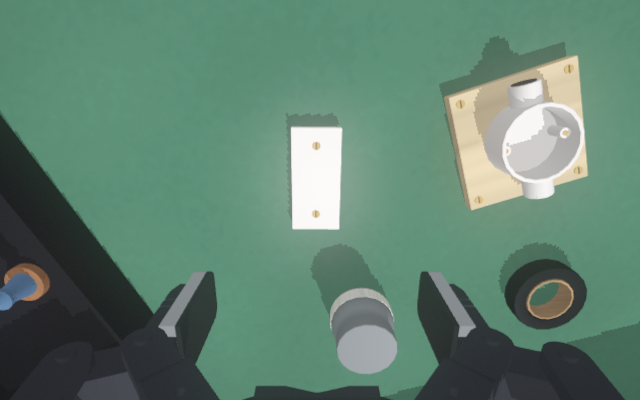

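move_arm([
  [0.004,-0.0005,0.03,0,0,0.3,1],
  [0,0,0.04,0,0,0,1],
  [0,0,0.04,0,0,0,1],
  [0,0,0.03,0,0,0,1],
  [0,0,0.012,0,0,0,1],
  [0,0,0.008,0,0,0,1],
  [0,0,0,0,0,0,1],
])

```text
clock: 12.08
position: [0.4522, -0.3246, 0.0007]
ee_rot: [0.186, 0.983, 0.0, 0.0]
ft_force: [-0.1, -0.2, 1.1]
grip_width: 0.998
```

move_arm([
  [0,0,0,0,0,0,-0.2],
  [0,0,0,0,0,0,-0.7],
  [0,0,0,0,0,0,-0.7],
  [0,0,0,0,0,0,-0.7],
  [0,0,0,0,0,0,-0.7],
  [0,0,0,0,0,0,-0.7],
], force=25)

```text
clock: 12.82
position: [0.4523, -0.3245, 0.0009]
ee_rot: [0.186, 0.982, 0.0, 0.0]
ft_force: [-0.8, 1.2, 6.2]
grip_width: 0.479
```

```bash
python3 -c "
from h import *
plan([.455,-.3255,.12],68.8)
p,d,W=wrist('w8')"
```

```text
t 12.82 pos [ 0.4523 -0.3245  0.0009] yaw 68.52 grip 0.479 F [-0.8  1.2  6.2] j7 [0.08 1.99] tilt [0.05 0.01]
dist mm [-3.000e+00  1.000e-01 -1.191e+02] turn wz deg -0.3
```

View pics/w8.png

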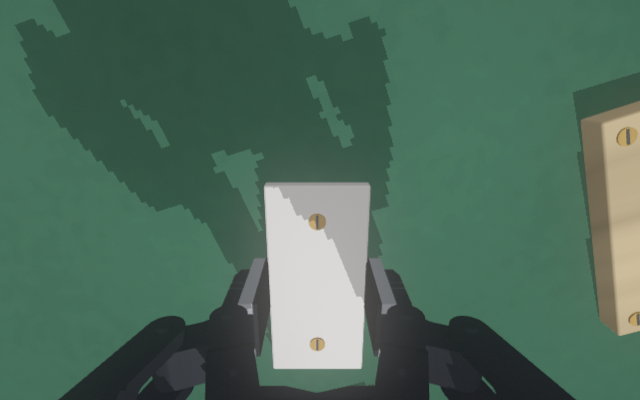

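move_arm([
  [0,0,-0.01,0,0,0,-0.7],
  [0,0,-0.03,0,0,0,-0.7],
  [0,0,-0.05,0,0,0,-0.7],
  [0,0,-0.05,0,0,-8.7,-0.7],
  [0,0,-0.05,0,0,-8.7,-0.7],
  [0,0,-0.02,0,0,-8.7,-0.7],
  [0,0,0,0,0,-8.5,-0.7],
  [0,0,0,0,0,0,-0.7],
  [0,0,0,0,0,0,-0.7],
])

```text
clock: 14.0
position: [0.4516, -0.3245, 0.2101]
ee_rot: [-0.112, 0.994, 0.0, -0.0]
ft_force: [-0.6, -0.0, -0.4]
grip_width: 0.485
```

```bash
python3 -c "
from h import *
s=np.radians(103.1);t=np.array([.4291,.3076])-.08*np.array([-np.sin(s),np.cos(s)])
plan([*t,.21],103.1)"
```

```text
t 14.0 pos [ 0.4516 -0.3245  0.2101] yaw 102.91 grip 0.485 F [-0.6 -0.  -0.4] j7 [0.05 2.44] tilt [-0.03  0.01]
dist mm [-1.993e+02  6.214e+02  2.000e-01] turn wz deg -0.2
```

move_arm([
  [-0.014,0.042,0,0,0,0,-0.7],
  [-0.017,0.052,0,0,0,0,-0.7],
  [-0.017,0.052,0,0,0,0,-0.7],
  [-0.017,0.052,0,0,0,0,-0.7],
  [-0.017,0.052,0,0,0,0,-0.7],
  [-0.017,0.052,0,0,0,0,-0.7],
  [-0.017,0.052,0,0,0,0,-0.7],
  [-0.017,0.052,0,0,0,0,-0.7],
  [-0.017,0.052,0,0,0,0,-0.7],
  [-0.017,0.052,0,0,0,0,-0.7],
])

```text
clock: 15.25
position: [0.4987, 0.2117, 0.2101]
ee_rot: [-0.113, 0.994, -0.0, -0.0]
ft_force: [-0.2, -0.8, -0.4]
grip_width: 0.481
```

move_arm([
  [-0.015,0.052,0,0,0,0,-0.7],
  [-0.01,0.035,0,0,0,0,-0.7],
  [-0.007,0.024,0,0,0,-0.2,-0.7],
  [0,0,0,0,0,0,-0.7],
  [0,0,0,0,0,0,-0.7],
])

```text
clock: 15.88
position: [0.505, 0.3244, 0.21]
ee_rot: [-0.115, 0.993, -0.0, -0.0]
ft_force: [1.2, 0.3, -0.3]
grip_width: 0.483
```

```bash
cat >> h.py <<'E'
def held(p,d,W,zlo,zhi,hx=.05,hy=.035,thr=100):
    o=manip.get_obs();R=Ro.from_quat(o['ee_rot']).as_matrix();L=(W-o['position'])@R
    m=(d>0)&(p.min(-1)>thr)&(abs(L[...,0])<hx)&(abs(L[...,1])<hy)&(L[...,2]<zhi)&(L[...,2]>zlo)
    q=L[m];print('held z pct',(np.percentile(q[:,2],[2,10,50,90,98])*1000).round(1),'rect',[np.round(v,1) for v in cv2.minAreaRect((q[:,:2]*1000).astype(np.float32))])
    v,u=np.nonzero(m);print('px cols',u.min(),u.max(),'rows',v.min(),v.max());return q,m
E
python3 -c "
from h import *
p,d,W=wrist('w9')
q=top_rect(W,p,d,.062,[.4291,.3076])
held(p,d,W,-.03,.02)
plan([.4291,.3076,.06],103.1)"
```

```text
1291 z 0.0619 mean [0.4271 0.3072] rect [429.1 307.7] [83.6 36.1] 13.1
held z pct [-19.2 -10.7  -9.8  -9.   -8.3] rect [array([-0.3,  2. ]), array([55.8, 90.6]), np.float64(89.4)]
px cols 243 390 rows 183 368
t 15.93 pos [0.5052 0.3241 0.2102] yaw 103.17 grip 0.481 F [ 0.   0.3 -0.9] j7 [-0.68  1.16] tilt [-0.   -0.04]
dist mm [ 77.8   1.4 150.2] turn wz deg 0.1
```

View pics/w9.png

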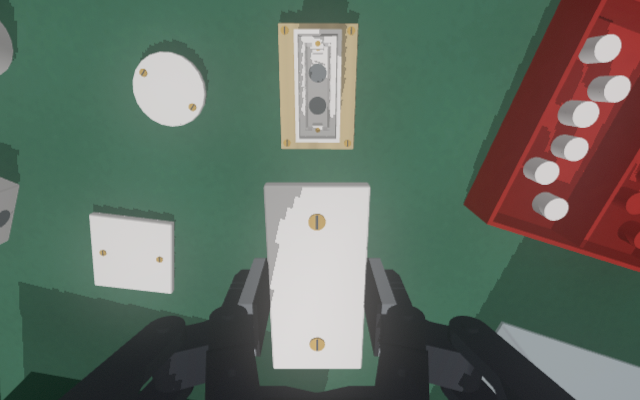

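move_arm([
  [0.03,0,0,0,0,0,-0.7],
  [0.03,0,0,0,0,0,-0.7],
  [0.018,0.0005,0.01,0,0,0,-0.7],
  [0,0,0.04,0,0,0,-0.7],
  [0,0,0.04,0,0,0,-0.7],
  [0,0,0.03,0,0,0,-0.7],
  [0,0,0.015,0,0,0,-0.7],
  [0,0,0,0,0,0,-0.7],
  [0,0,0,0,0,0,-0.7],
])

```text
clock: 17.05
position: [0.4296, 0.3083, 0.0766]
ee_rot: [-0.116, 0.993, 0.001, 0.001]
ft_force: [-0.0, -0.3, 0.4]
grip_width: 0.48
```

```bash
python3 -c "
from h import *
p,d,W=wrist('w10')
plan([.4291,.3076,.058],103.1)"
```

```text
t 17.1 pos [0.4296 0.3085 0.0767] yaw 103.29 grip 0.482 F [ 0.8 -0.7 -0.4] j7 [-0.72  1.1 ] tilt [0.1  0.09]
dist mm [ 0.7 -0.7 18.7] turn wz deg 0.2
```

View pics/w10.png

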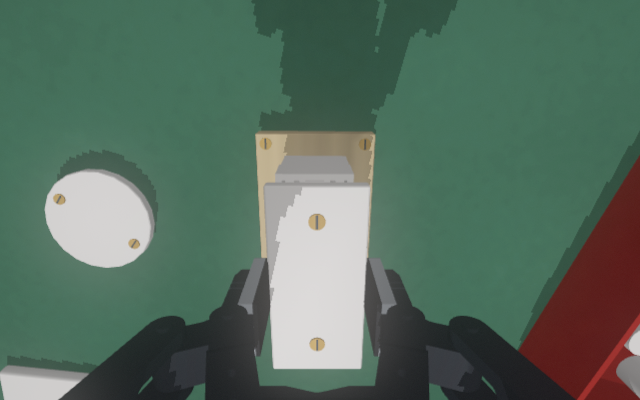

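move_arm([
  [0.001,-0.0015,0.004,0,0,0.2,-0.7],
  [0,0,0.004,0,0,0,-0.7],
  [0,0,0.004,0,0,0,-0.7],
  [0,0,0.003,0,0,0,-0.7],
  [0,0,0.002,0,0,0,-0.7],
  [0,0,0.001,0,0,0,-0.7],
  [0,0,0,0,0,0,-0.7],
])

```text
clock: 17.98
position: [0.4281, 0.3063, 0.058]
ee_rot: [-0.114, 0.993, 0.0, -0.0]
ft_force: [-3.1, -1.5, 8.2]
grip_width: 0.484
```

move_arm([
  [0,0,0.001,0,0,0,-0.7],
  [0,0,0,0,0,0,-0.7],
  [0,0,0,0,0,0,0.1],
  [0,0,0,0,0,0,0.5],
  [0,0,0,0,0,0,1],
  [0,0,0,0,0,0,1],
])

```text
clock: 18.73
position: [0.4281, 0.3063, 0.0562]
ee_rot: [-0.114, 0.993, -0.0, -0.0]
ft_force: [-0.4, -0.7, 0.5]
grip_width: 0.998
```

move_arm([
  [0,0,-0.01,0,0,0,1],
  [0,0,-0.03,0,0,0,1],
  [0,0,-0.04,0,0,0,1],
  [0,0,-0.04,0,0,0,1],
  [-0.03,0,-0.03,0,0,0,1],
  [-0.03,0,0,0,0,0,1],
  [0,0,0,0,0,0,1],
  [0,0,0,0,0,0,1],
])

```text
clock: 19.73
position: [0.486, 0.3199, 0.2064]
ee_rot: [-0.114, 0.993, -0.0, -0.0]
ft_force: [0.3, -0.8, -0.5]
grip_width: 1.0
```

```bash
python3 -c "
from h import *
p,d,W=wrist('w11')
q=top_rect(W,p,d,.068,[.4291,.3076])
A=np.c_[q[:,:2]-q[:,:2].mean(0),np.ones(len(q))];print('plane slope deg',np.degrees(np.linalg.lstsq(A,q[:,2],rcond=None)[0][:2]))
plan([.4622,.0011,.16],90)"
```

```text
6405 z 0.0681 mean [0.4263 0.3066] rect [428.7 307.2] [89.9 42. ] 13.1
plane slope deg [0.02887059 0.02847963]
t 19.77 pos [0.4859 0.3199 0.2063] yaw 103.14 grip 0.999 F [-0.6  0.4  1.3] j7 [-0.69  1.15] tilt [-0.03 -0.  ]
dist mm [  95.5 -305.1   46.4] turn wz deg 13.1
```

View pics/w11.png

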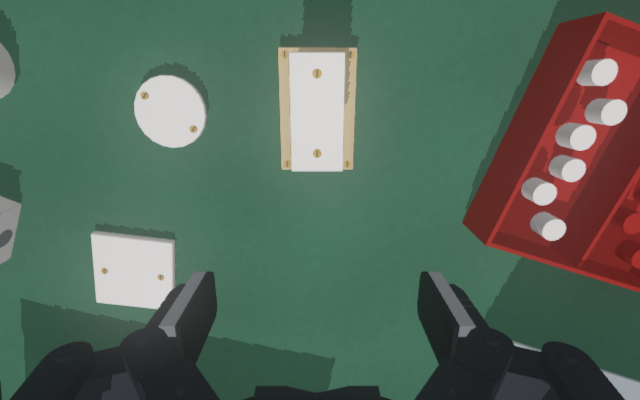

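move_arm([
  [0.012,-0.038,0,0,0,0,1],
  [0.015,-0.048,0,0,0,0,1],
  [0.015,-0.048,0,0,0,0,1],
  [0.015,-0.048,0,0,0,0,1],
  [0.015,-0.048,0.01,0,0,0,1],
  [0.013,-0.042,0.015,0,0,0,1],
  [0.01,-0.033,0.02,0,0,6.6,1],
  [0,0,0,0,0,6.5,1],
  [0,0,0,0,0,0,1],
  [0,0,0,0,0,0,1],
])

```text
clock: 21.02
position: [0.4632, 0.002, 0.1616]
ee_rot: [-0.002, 1.0, 0.0, 0.0]
ft_force: [0.4, 1.2, 0.6]
grip_width: 0.999
```

```bash
python3 -c "
from h import *
p,d,W=wrist('w12')
q=top_rect(W,p,d,.028,[.4622,.0011],.045,.003)
print(circ(q[:,:2]))
plan([.4622,.0011,.001],90)"
```

```text
878 z 0.0277 mean [0.46  0.003] rect [460.3   3. ] [58.9 59.1] 79.4
[0.46010813 0.00304054 0.02814004]
t 21.07 pos [0.4633 0.0019 0.1616] yaw 90.2 grip 0.999 F [-0.7 -0.7  0. ] j7 [-0.37  1.48] tilt [0.03 0.02]
dist mm [  1.2  -0.9 160.6] turn wz deg 0.2
```

View pics/w12.png

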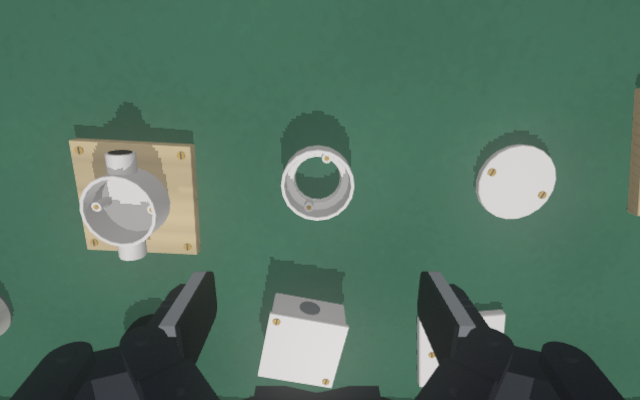

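move_arm([
  [0.0035,0,0.03,0,0,0.2,1],
  [0,0,0.04,0,0,0,1],
  [0,0,0.04,0,0,0,1],
  [0,0,0.03,0,0,0,1],
  [0,0,0.012,0,0,0,1],
  [0,0,0.008,0,0,0,1],
  [0,0,0,0,0,0,1],
])

```text
clock: 21.95
position: [0.4601, 0.0014, 0.0017]
ee_rot: [0.001, 1.0, 0.0, 0.0]
ft_force: [-0.5, 0.5, 0.5]
grip_width: 1.002
```

move_arm([
  [0,0,0,0,0,0,0.3],
  [0,0,0,0,0,0,-0.3],
  [0,0,0,0,0,0,-0.3],
  [0,0,0,0,0,0,-0.3],
  [0,0,0,0,0,0,-0.3],
], force=25)

```text
clock: 22.58
position: [0.4605, 0.0014, 0.0024]
ee_rot: [0.002, 1.0, 0.0, 0.001]
ft_force: [-3.6, -0.4, 8.6]
grip_width: 0.707
```

move_arm([
  [0,0,-0.01,0,0,0,-0.3],
  [0,0,-0.03,0,0,0,-0.3],
  [0,0,-0.05,0,0,0,-0.3],
  [0,0,-0.05,0,0,0,-0.3],
  [0,0,-0.05,0,0,0,-0.3],
  [0,0,-0.02,0,0,0,-0.3],
  [0,0,0,0,0,0,-0.3],
  [0,0,0,0,0,0,-0.3],
])

```text
clock: 23.58
position: [0.4592, 0.0012, 0.2105]
ee_rot: [0.002, 1.0, -0.0, -0.001]
ft_force: [-0.3, 0.8, -0.7]
grip_width: 0.708
```

```bash
python3 -c "
from h import *
p,d,W=wrist('w13')
q,m=held(p,d,W,-.035,.01)
plan([.48+.085,-.156,.21],90)"
```

```text
held z pct [-26.8 -25.9 -16.5  -5.8   0.5] rect [array([1.1, 2.4]), array([64.9, 60.6]), np.float64(54.1)]
px cols 216 413 rows 216 368
t 23.62 pos [0.4591 0.0012 0.2102] yaw 89.81 grip 0.709 F [-0.2 -0.1 -0.7] j7 [-0.38  1.46] tilt [-0.1  -0.02]
dist mm [-1.065e+02 -1.568e+02  1.000e-01] turn wz deg -0.2
```

View pics/w13.png

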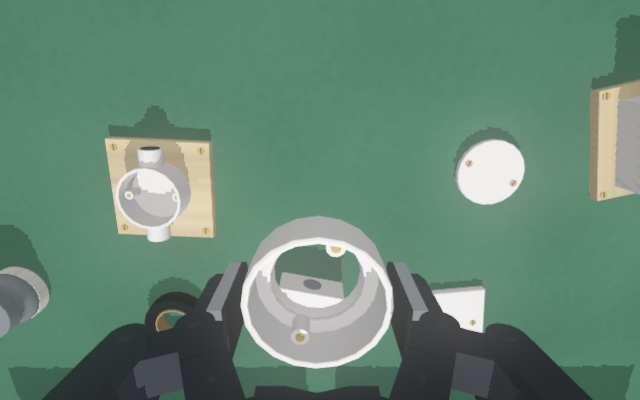

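```bash
cat >> h.py <<'E'
def ringfit(p,d,W):
    q,m=held(p,d,W,-.035,.01,.036,.036,140)
    q=q[(q[:,2]<-.0225)];r=np.hypot(q[:,0],q[:,1]);q=q[r>.024]
    c=circ(q[:,:2]);A=np.c_[q[:,:2],np.ones(len(q))];s=np.linalg.lstsq(A,q[:,2],rcond=None)[0]
    print('n',len(q),'circle',(c*1000).round(1),'slope deg',np.degrees(s[:2]).round(2),'z',round(s[2]*1000,2))
E
python3 -c "
from h import *
f=np.load('w13.npz');W=cloud(f['d'],viewer.calibration('wrist'),f['T'])
ringfit(f['p'],f['d'],W)"
```

```text
held z pct [-26.5 -25.8 -16.1  -5.7   0.5] rect [array([-0.1,  0.7]), array([59.7, 60.1]), np.float64(66.5)]
px cols 240 393 rows 216 368
n 4142 circle [ 0.6  0.8 28.1] slope deg [-0.38 -0.03] z -25.23
```

move_arm([
  [-0.03,0,0,0,0,0,-0.3],
  [-0.035,-0.03,0,0,0,0,-0.3],
  [-0.03,-0.04,0,0,0,0,-0.3],
  [-0.012,-0.045,0,0,0,0,-0.3],
  [0,-0.042,0,0,0,-0.2,-0.3],
  [0,0,0,0,0,0,-0.3],
  [0,0,0,0,0,0,-0.3],
])

```text
clock: 24.5
position: [0.5659, -0.1553, 0.2102]
ee_rot: [-0.0, 1.0, 0.0, -0.001]
ft_force: [0.1, 1.1, -0.7]
grip_width: 0.71
```

```bash
python3 -c "
from h import *
p,d,W=wrist('w14')
ringfit(p,d,W)
q=top_rect(W,p,d,.042,[.48,-.156],.033,.0025);r=np.hypot(q[:,0]-q[:,0].mean(),q[:,1]-q[:,1].mean());q=q[r>.023]
c=circ(q[:,:2]);print(c)
plan([c[0],c[1],.04],90)"
```

```text
held z pct [-25.9 -25.3 -15.3  -4.8   1. ] rect [array([0.4, 0.2]), array([59. , 60.3]), np.float64(82.9)]
px cols 241 393 rows 217 367
n 3577 circle [ 0.8  0.3 28.2] slope deg [-0.21 -0.08] z -24.86
848 z 0.042 mean [ 0.4772 -0.1546] rect [ 478.6 -154.6] [59.1 58.6] 89.6
[ 0.47867041 -0.15461393  0.02815383]
t 24.55 pos [ 0.5661 -0.1547  0.2104] yaw 90.09 grip 0.712 F [ 0.2 -0.3 -0.1] j7 [-0.17  1.85] tilt [-0.08  0.04]
dist mm [8.720e+01 1.000e-01 1.705e+02] turn wz deg 0.1
```

View pics/w14.png

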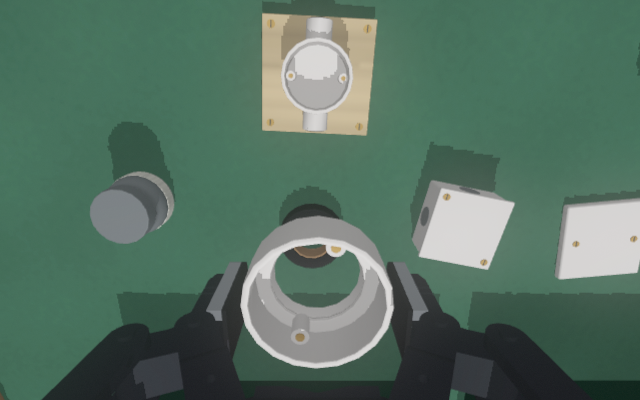

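move_arm([
  [0.03,0,0,0,0,0,-0.3],
  [0.03,0,0,0,0,0,-0.3],
  [0.0265,-0.0005,0.02,0,0,0,-0.3],
  [0,0,0.04,0,0,0,-0.3],
  [0,0,0.04,0,0,0,-0.3],
  [0,0,0.03,0,0,0,-0.3],
  [0,0,0.02,0,0,0,-0.3],
  [0,0,0,0,0,0,-0.3],
  [0,0,0,0,0,0,-0.3],
])

```text
clock: 25.68
position: [0.4804, -0.156, 0.0621]
ee_rot: [-0.001, 1.0, 0.0, 0.0]
ft_force: [0.2, 0.0, -0.7]
grip_width: 0.711
```

```bash
python3 -c "
from h import *
p,d,W=wrist('w15')
plan([.47867,-.1546,.0386],90)"
```

```text
t 25.73 pos [ 0.4805 -0.1562  0.0623] yaw 90.05 grip 0.712 F [-0.3 -0.2 -0.3] j7 [-0.15  1.9 ] tilt [0.09 0.01]
dist mm [ 1.9  1.6 23.7] turn wz deg 0.1
```

View pics/w15.png

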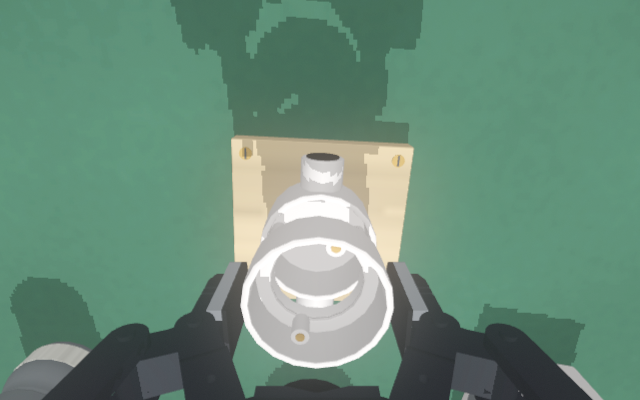

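move_arm([
  [0.001,0.001,0.01,0,0,0,-0.3],
  [0,0,0.006,0,0,0,-0.3],
  [0,0,0.004,0,0,0,-0.3],
  [0,0,0.003,0,0,0,-0.3],
  [0,0,0.001,0,0,0,-0.3],
  [0,0,0,0,0,0,-0.3],
  [0,0,0,0,0,0,-0.3],
])

```text
clock: 26.6
position: [0.4787, -0.1556, 0.0384]
ee_rot: [0.0, 1.0, 0.0, -0.0]
ft_force: [-8.6, 3.3, 18.1]
grip_width: 0.711
```

move_arm([
  [0,0,0,0,0,0,0.4],
  [0,0,0,0,0,0,0.6],
  [0,0,0,0,0,0,1],
  [0,0,0,0,0,0,1],
  [0,0,0,0,0,0,1],
])

```text
clock: 27.22
position: [0.4788, -0.1556, 0.0372]
ee_rot: [-0.0, 1.0, 0.0, -0.0]
ft_force: [0.1, 0.1, -0.3]
grip_width: 0.999
```

move_arm([
  [0,0,-0.01,0,0,0,1],
  [0,0,-0.03,0,0,0,1],
  [0,0,-0.04,0,0,0,1],
  [0,0,-0.04,0,0,0,1],
  [-0.03,0,-0.05,0,0,0,1],
  [-0.03,0,0,0,0,0,1],
  [0,0,0,0,0,0,1],
  [0,0,0,0,0,0,1],
])

```text
clock: 28.22
position: [0.538, -0.1558, 0.2072]
ee_rot: [0.0, 1.0, -0.0, -0.0]
ft_force: [-0.4, -0.1, -0.0]
grip_width: 0.997
```

```bash
cat >> h.py <<'E'
def rim(p,d,W,h,xy,rad=.036,tol=.003,rin=.023):
    q=top_rect(W,p,d,h,xy,rad,tol);r=np.hypot(q[:,0]-xy[0],q[:,1]-xy[1]);q=q[r>rin]
    c=circ(q[:,:2]);A=np.c_[q[:,:2]-c[:2],np.ones(len(q))];s=np.linalg.lstsq(A,q[:,2],rcond=None)[0]
    print('circle',(c*1000).round(1),'slope',np.degrees(s[:2]).round(2),'z',(s[2]*1000).round(1));return c
E
python3 -c "
from h import *
p,d,W=wrist('w16')
rim(p,d,W,.064,[.4787,-.1546])
plan([.4635,.172,.16],90)"
```

```text
920 z 0.0638 mean [ 0.4781 -0.1547] rect [ 478.8 -154.7] [58.8 58.7] 43.2
circle [ 478.8 -154.8   28.1] slope [-0.13 -0.01] z 63.8
t 28.27 pos [ 0.5379 -0.1559  0.2072] yaw 89.97 grip 1.001 F [-0.3 -0.2 -0.2] j7 [-0.18  1.85] tilt [-0.04  0.01]
dist mm [ 74.5 327.8  47.3] turn wz deg -0.0
```

View pics/w16.png

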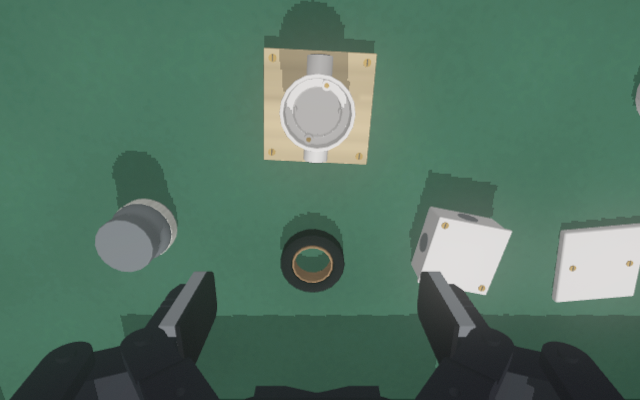

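Ring seated (rim z 63.8 mm, flat, centred). Now the cover.

move_arm([
  [0.01,0.03,0,0,0,0,1],
  [0.012,0.05,0,0,0,0,1],
  [0.012,0.05,0,0,0,0,1],
  [0.012,0.05,0,0,0,0,1],
  [0.012,0.05,0,0,0,0,1],
  [0.01,0.05,0.01,0,0,0,1],
  [0.006,0.03,0.017,0,0,0,1],
  [0,0.017,0.02,0,0,0,1],
  [0,0,0,0,0,0,1],
  [0,0,0,0,0,0,1],
])

```text
clock: 29.52
position: [0.465, 0.1702, 0.1611]
ee_rot: [0.001, 1.0, -0.0, 0.0]
ft_force: [-0.3, -0.4, 0.1]
grip_width: 0.995
```

```bash
python3 -c "
from h import *
p,d,W=wrist('w17')
q=top_rect(W,p,d,.011,[.4635,.172],.045,.004)
plan([.4635,.172,-.002],90)"
```

```text
4416 z 0.0111 mean [0.4611 0.1744] rect [462.  174.6] [65.  65.3] 86.0
t 29.57 pos [0.4652 0.1703 0.1613] yaw 89.92 grip 0.996 F [-0.2 -0.2  0.3] j7 [-0.58  1.14] tilt [0.06 0.02]
dist mm [  1.9   1.7 163.3] turn wz deg -0.1
```

View pics/w17.png

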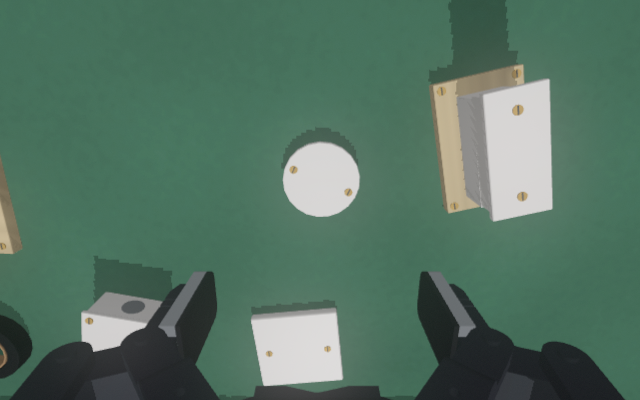

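move_arm([
  [0.003,0.0035,0.03,0,0,0,1],
  [0,0,0.04,0,0,0,1],
  [0,0,0.04,0,0,0,1],
  [0,0,0.03,0,0,0,1],
  [0,0,0.015,0,0,0,1],
  [0,0,0.009,0,0,0,1],
  [0,0,0,0,0,0,1],
  [0,0,0,0,0,0,1],
])

```text
clock: 30.58
position: [0.4624, 0.1752, -0.0027]
ee_rot: [-0.0, 1.0, 0.0, 0.001]
ft_force: [0.3, 0.4, -0.3]
grip_width: 1.003
```

```bash
python3 -c "
from h import *
p,d,W=wrist('w18')
plan([.462,.174,-.003],90)"
```

```text
t 30.62 pos [ 0.4623  0.1752 -0.0028] yaw 90.01 grip 0.996 F [-0.3  0.6 -0.1] j7 [-0.57  1.16] tilt [0.08 0.05]
dist mm [ 0.3 -1.2  0.2] turn wz deg 0.0
```

View pics/w18.png

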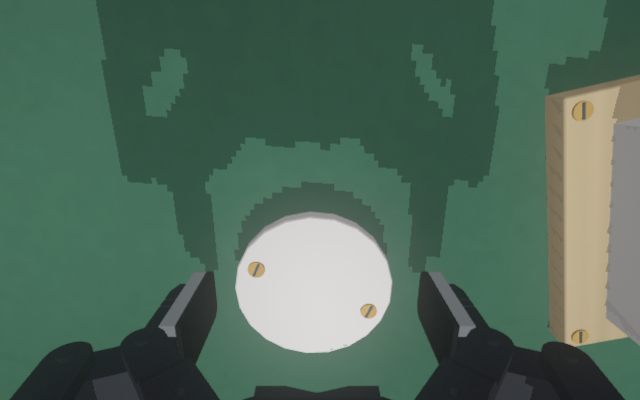

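move_arm([
  [0,-0.001,0,0,0,0,1],
  [0,0,0,0,0,0,0.4],
  [0,0,0,0,0,0,0],
  [0,0,0,0,0,0,-0.1],
  [0,0,0,0,0,0,-0.1],
  [0,0,0,0,0,0,-0.1],
], force=25)

```text
clock: 31.38
position: [0.4618, 0.174, -0.0032]
ee_rot: [-0.0, 1.0, 0.0, 0.0]
ft_force: [-1.9, -1.3, 6.5]
grip_width: 0.747
```

move_arm([
  [0,0,-0.01,0,0,0,-0.1],
  [0,0,-0.03,0,0,0,-0.1],
  [0,0,-0.05,0,0,0,-0.1],
  [0,0,-0.05,0,0,0,-0.1],
  [0,0,-0.05,0,0,0,-0.1],
  [0,0,-0.02,0,0,0,-0.1],
  [0,0,0,0,0,0,-0.1],
  [0,0,0,0,0,0,-0.1],
])

```text
clock: 32.38
position: [0.4612, 0.1737, 0.2054]
ee_rot: [-0.0, 1.0, -0.0, -0.001]
ft_force: [-0.1, 0.3, 0.0]
grip_width: 0.749
```

```bash
python3 -c "
from h import *
p,d,W=wrist('w19')
held(p,d,W,-.03,.01,.04,.04,140)
plan([.4788+.085,-.1548,.22],90)"
```

```text
held z pct [-15.5 -15.1 -14.4 -13.6 -12.3] rect [array([-0.4,  0.8]), array([64.1, 66.5]), np.float64(89.0)]
px cols 240 393 rows 214 354
t 32.42 pos [0.461  0.1736 0.2051] yaw 90.01 grip 0.748 F [ 1.1  0.2 -0.2] j7 [-0.59  1.13] tilt [-0.1  -0.05]
dist mm [-102.7 -328.4  -14.8] turn wz deg 0.0
```

View pics/w19.png

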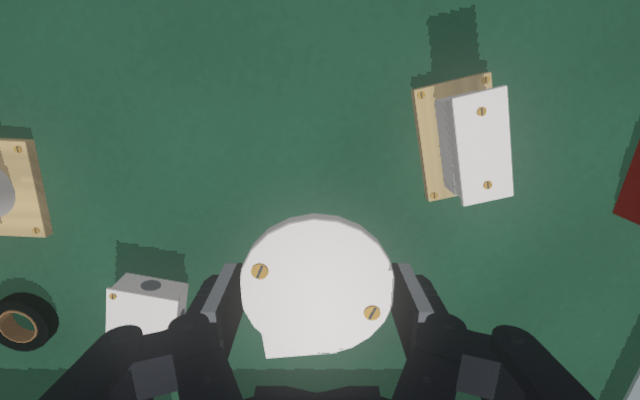

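move_arm([
  [-0.02,-0.03,0,0,0,0,-0.1],
  [-0.02,-0.045,0,0,0,0,-0.1],
  [-0.02,-0.045,0,0,0,0,-0.1],
  [-0.02,-0.045,-0.005,0,0,0,-0.1],
  [-0.015,-0.045,-0.01,0,0,0,-0.1],
  [-0.008,-0.045,0,0,0,0,-0.1],
  [0,-0.043,0,0,0,0,-0.1],
  [0,-0.03,0,0,0,0,-0.1],
  [0,0,0,0,0,0,-0.1],
  [0,0,0,0,0,0,-0.1],
])

```text
clock: 33.67
position: [0.5646, -0.1531, 0.2203]
ee_rot: [-0.0, 1.0, 0.0, -0.001]
ft_force: [-0.4, -0.1, 0.0]
grip_width: 0.745
```

```bash
python3 -c "
from h import *
p,d,W=wrist('w20')
held(p,d,W,-.03,.01,.04,.04,140)
c=rim(p,d,W,.064,[.4788,-.1548])
plan([c[0],c[1],.0556],90)"
```

```text
held z pct [-15.  -14.5 -13.8 -13.1 -11.8] rect [array([-0. ,  0.5]), array([64.3, 66.2]), np.float64(88.5)]
px cols 240 393 rows 214 354
927 z 0.0639 mean [ 0.4774 -0.155 ] rect [ 479.  -154.9] [59.  59.1] 41.6
circle [ 478.9 -154.8   28.1] slope [0.03 0.02] z 63.9
t 33.73 pos [ 0.5647 -0.1527  0.2205] yaw 90.1 grip 0.754 F [-0.3  1.5  0.7] j7 [-0.17  1.85] tilt [-0.07  0.04]
dist mm [ 85.6  -2.1 165. ] turn wz deg 0.1
```

View pics/w20.png

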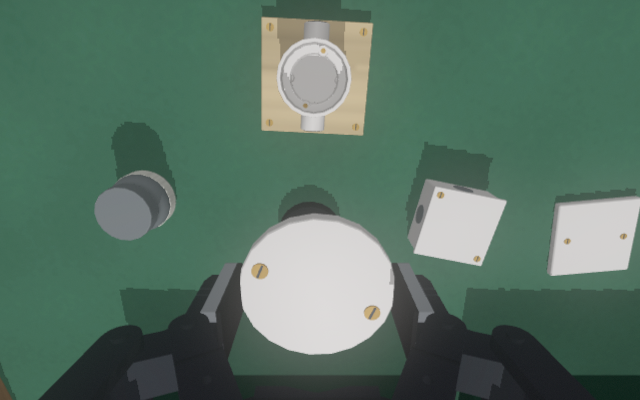

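move_arm([
  [0.03,0,0,0,0,0,-0.1],
  [0.03,-0.002,0,0,0,0,-0.1],
  [0.026,0,0.01,0,0,0,-0.1],
  [0,0,0.04,0,0,0,-0.1],
  [0,0,0.04,0,0,0,-0.1],
  [0,0,0.04,0,0,0,-0.1],
  [0,0,0.015,0,0,0,-0.1],
  [0,0,0,0,0,0,-0.1],
  [0,0,0,0,0,0,-0.1],
])

```text
clock: 34.85
position: [0.4798, -0.156, 0.0777]
ee_rot: [-0.0, 1.0, -0.0, 0.001]
ft_force: [-0.4, -0.7, -0.4]
grip_width: 0.751
```

```bash
python3 -c "
from h import *
p,d,W=wrist('w21')
plan([.4789,-.1548,.0556],90)"
```

```text
t 34.9 pos [ 0.4799 -0.1562  0.0778] yaw 90.02 grip 0.747 F [ 0.8  0.8 -1.1] j7 [-0.16  1.89] tilt [ 0.14 -0.01]
dist mm [ 1.   1.4 22.2] turn wz deg 0.0
```

View pics/w21.png

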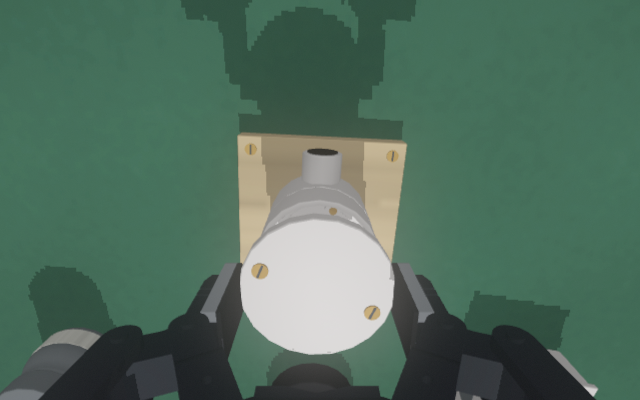

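move_arm([
  [0.001,0.0008,0.008,0,0,0,-0.1],
  [0,0,0.005,0,0,0,-0.1],
  [0,0,0.004,0,0,0,-0.1],
  [0,0,0.003,0,0,0,-0.1],
  [0,0,0.002,0,0,0,-0.1],
  [0,0,0,0,0,0,-0.1],
  [0,0,0,0,0,0,-0.1],
])

```text
clock: 35.78
position: [0.4778, -0.1553, 0.0556]
ee_rot: [-0.0, 1.0, 0.0, 0.0]
ft_force: [-10.0, 2.8, 22.1]
grip_width: 0.75
```

move_arm([
  [0,0,0,0,0,0,0.6],
  [0,0,0,0,0,0,0.8],
  [0,0,0,0,0,0,1],
  [0,0,0,0,0,0,1],
  [0,0,0,0,0,0,1],
])

```text
clock: 36.4
position: [0.4778, -0.1552, 0.0542]
ee_rot: [-0.0, 1.0, 0.0, -0.0]
ft_force: [0.1, 0.5, 0.1]
grip_width: 0.999
```

move_arm([
  [0,0,-0.01,0,0,0,1],
  [0,0,-0.03,0,0,0,1],
  [0,0,-0.04,0,0,0,1],
  [0,0,-0.04,0,0,0,1],
  [-0.03,0,-0.03,0,0,0,1],
  [-0.03,0,0,0,0,0,1],
  [0,0,0,0,0,0,1],
  [0,0,0,0,0,0,1],
])

```text
clock: 37.4
position: [0.5371, -0.1555, 0.2043]
ee_rot: [0.0, 1.0, -0.0, -0.0]
ft_force: [-0.5, -0.5, -0.5]
grip_width: 1.0
```

```bash
python3 -c "
from h import *
p,d,W=wrist('w22')
rim(p,d,W,.070,[.4788,-.1548],rin=0,rad=.04)
p,d=viewer.camera('top');cv2.imwrite('pics/top1.png',p[:,:,::-1])
p,d=viewer.camera('scene');cv2.imwrite('pics/scene1.png',cv2.resize(p[100:330,120:480,::-1],None,fx=2.2,fy=2.2))
plan([0.56,-.156,.2],90)"
```

```text
5836 z 0.0701 mean [ 0.4774 -0.1546] rect [ 478.2 -154.7] [64.7 65.2] 0.1
circle [ 477.9 -154.6   22.9] slope [-0.02  0.03] z 70.1
t 37.55 pos [ 0.5371 -0.1555  0.2044] yaw 89.98 grip 0.999 F [ 0.4  0.  -1. ] j7 [-0.19  1.85] tilt [-0.01  0.02]
dist mm [-22.9  -0.5   4.4] turn wz deg -0.0
```

View pics/w22.png

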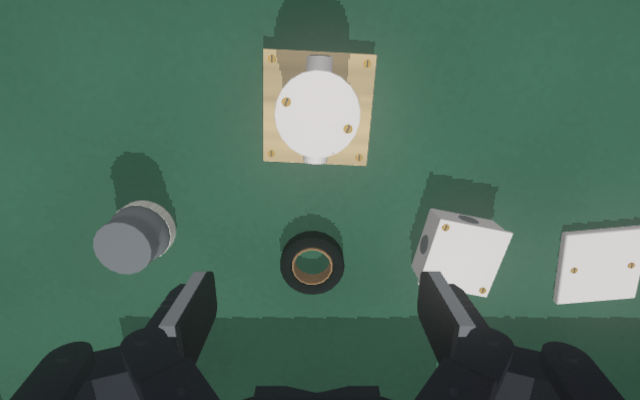

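View pics/scene1.png

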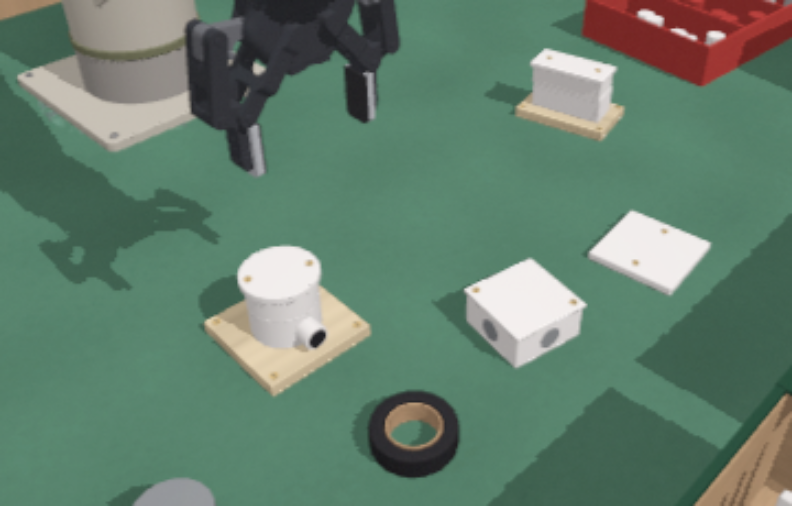

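View pics/top1.png

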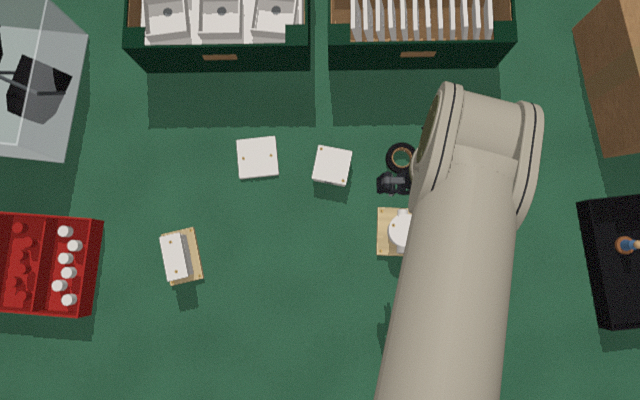

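Both stacks are flat at their expected heights (68 and 70 mm) and the arm is clear of everything. The tape, square box and blank plate sit where they were, and the tub looks unmoved. I'm handing in.

```bash
python3 -c "
from workcell import manip
print(manip.hand_in())"
```

```text
the job is handed in; nothing more can be done
None
```

Both back boxes are made up and the job is handed in, at about 37.6 s on the clock. I put the frame and then the plate on the narrow box, and the ring and then the cover on the round box.

| Part | Measured top height | Expected | Tilt |
|---|---|---|---|
| Narrow frame | 61.9 mm | 62 mm | under 0.2° |
| Narrow plate | 68.1 mm | 68 mm | under 0.05° |
| Round ring | 63.8 mm | 64 mm | under 0.15° |
| Round cover | 70.1 mm | 70 mm | under 0.05° |

- **Fit:** each part was centred to within about 1.5 mm of the one below it. The largest contact force while seating was about 25 N.
- **Camera disagreement:** the top and wrist cameras differed by 1–3 mm on where parts lay. I worked from the wrist camera, measuring each held part against the part below it.
- **Other items:** the tape roll, square box and blank plate were where they started in the last top picture. The arm hid the tub in that one, but it showed no sign of having moved in the wrist pictures. I judged these by eye and did not measure them again.
- **Doubtful reading:** the circle fit on the cover's top gave a meaningless radius because it used the whole disc. I took the cover's centre from its rectangle fit instead.

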